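# Rack the two polished mould plates

### The arm

A 6-joint arm with a two-finger parallel gripper is mounted at the origin on the work surface. World frame = base frame: x ahead of the robot, y to its left, z up, the work surface at z = 0. Lengths are in mm, angles in rad, forces in N, time in s.
With the tool pointing down it reaches from about 325 to 875 mm from the base axis. Payload 4.4 kg.
Tool frame: the origin (TCP) lies on the centre line of the jaws, within the pads' length; the fingertips stand ahead of it and the grasp point (between the pads) lies 6 mm ahead of it (ctrl.tcp_to_tips is the z of the fingertips in the tool frame, in mm); z points along the fingers, y is the line along which they close (so a half turn about z gives the same grasp; the last joint's range is limited). The gripper opens to 85 mm and grips with 20 to 120 N. Pads are 22 mm wide; open, the fingers measure 114 mm over their backs; the gripper's body (76 mm by 85 mm) begins 54 mm behind the grasp point. The pads swing forward as they close: fully open they stand 13 mm farther back than shut.
Start: joints at [0.987, 0.207, 1.542, -0, 1.393, -0.15], TCP at [241.695, 521.739, 256.282] pointing down, gripper open.
Joint ranges: [-2.73, 2.73], [-0.86, 2.22], [0.23, 2.46], [-1.11, 4.25], [0.08, 2.63], [-2.82, 2.82]. Speed limits (rad/s): [2.79, 2.79, 3.14, 3.14, 3.14, 3.14].

### API

Orientations are given as a 3x3 rotation matrix whose columns are the frame's x, y, z axes.
In Python, from plant import ctrl, sensors, optics gives the robot as it stands. Calls block until the motion is done:
- ctrl.move_ptp(position, orientation): joint-space move of the TCP to a pose.
- ctrl.move_l(position, rot=None, vel=150, threshold=None): straight line of the TCP; rot=None keeps the orientation; vel is the mean speed in mm/s. With threshold (N) it stops when the force on the tool has changed by that much, and returns True; else False.
- ctrl.set_joints(angles): joint-space move.
- ctrl.gripper_to(opening, force=None): finger opening in mm; force is the grip in N (None keeps the last); returns when the fingers have stopped.
- ctrl.hold(seconds).
- ctrl.solve_ik(position, orientation): joint angles nearest the present ones, or None.
- sensors.read_state(): the state.
- optics.grab_frame(name): name is "scene" or "top" or "wrist"; returns (picture, depth): 400x640x3 uint8, red, green, blue; 400x640 float32, mm along the optical axis (not along the pixel's ray), 0 where there is no reading.
- optics.camera_params(name): a dict with "mtx" (3x3 intrinsics, pixels), "R" (3x3) and "t" (3): a world point X has camera coordinates R X + t; the wrist camera has in their place "T_tool_cam" (4x4, takes a point from camera to tool coordinates, whose origin is the TCP and whose axes are the flange's). Camera axes: x right, y down, z forward; pixel columns grow to the right and rows downward; lengths in mm; the calibration is good to about 2 mm. The wrist camera is an equidistant fisheye: a pixel r from the principal point sees the ray r / f radians off the axis. A picture is of the moment at which its call begins: read the wrist's pose just before it. camera_params takes no time and is no camera call.
A pose or a line that the arm cannot do raises ctrl.MotionError and nothing moves.
- ctrl.finish_job(): hands the job in; it is judged then, once.
The state is a dict: "t": time; "q": joint angles; "qvel": joint speeds; "tau": joint torques, N m; "eef_pos": TCP position; "eef_rot": TCP orientation; "force": force on the tool from outside, world axes, zero at the start; "wrist_torque": the same for the moment, N m; "grip_width": finger opening in mm; "grasp_force": force on a finger pad.
Only numpy, scipy, OpenCV 4.12 (cv2) and the standard library are available. Lean on these libraries where they do the work, as an engineer would, in place of code of your own. Each camera call takes 0.05 s, during which the arm holds its last target. There are 200 camera calls.

### The job

Two tall mould plates have come back from polishing and stand loose on the bench. Stand them on edge in the wooden slotted rack, one in each empty outer slot, lengthwise in the slot, centred along it and right down on its floor; lower them in rather than dropping them. The smaller plates are not wanted.

Things in the scene. Friction and masses are not known exactly. Their poses are not given: they have to be found in the camera images.
- plate_a_mid (a point): Centre of one of two identical tall aluminium mould plates (dark pocket, four bores): 16 mm thick, 90 long, 110 tall, about 0.42 kg, standing loose on a 16 x 90 mm edge on the bench; this point is 55 mm above its lower edge, 55 below its upper. x through the thickness, y along the length, z up. Not the smaller plate (56 long, 66 tall) near by, nor the one lying flat.
- plate_b_mid (a point): Centre of the other of two identical tall aluminium mould plates (dark pocket, four bores): 16 mm thick, 90 long, 110 tall, about 0.42 kg, standing loose on a 16 x 90 mm edge on the bench; this point is 55 mm above its lower edge, 55 below its upper. x through the thickness, y along the length, z up. Not the smaller plate (56 long, 66 tall) near by, nor the one lying flat.
- slot_a (a point): Floor centre of one outer empty slot, 12 mm above the bench, of the fixed wooden rack (194 x 100 mm). Three parallel slots, 54 mm apart; the middle one holds a 58 mm tall plate. x across the slot, y along it, z up. Slot 22 mm wide, walls upright for 28 mm, then 45 degree flanks out to ridges 44 mm above its floor; 100 long, ends open.
- slot_b (a point): Floor centre of the other outer empty slot, 12 mm above the bench, of the fixed wooden rack (194 x 100 mm). Three parallel slots, 54 mm apart; the middle one holds a 58 mm tall plate. x across the slot, y along it, z up. Slot 22 mm wide, walls upright for 28 mm, then 45 degree flanks out to ridges 44 mm above its floor; 100 long, ends open.
Not all that is in view belongs to the job. Leave any blue or purple look-alike of the part that bears plate_b_mid alone.

How it is judged:
By the outcome, as a careful person would: the job done as asked, in the order asked, and still so for the second after the job is handed in, with the robot touching nothing.
It also fails if it takes over 64 s, if anything falls off the work surface, if the arm or the gripper's body presses on something with over 40 N, if the wrist force passes 120 N, or if a joint passes its speed limit or range.

## Working session

There is one attempt and no reset: what is moved stays moved. The work goes in short steps, each a Python script; the robot and the scene stay as the last script left them, time stands still between calls to the robot, and variables do not carry over. Pictures are saved under pics/ and viewed, at most 10 in all, crops included, and the job is handed in when it is done.

```bash
mkdir -p pics; ls
python3 - <<'E'
from plant import ctrl, sensors, optics
import cv2,numpy as np
for n in ("scene","top"):
    p,d=optics.grab_frame(n); cv2.imwrite(f"pics/{n}0.png",p[:,:,::-1]); np.save(f"{n}_d.npy",d)
    c=optics.camera_params(n); print(n,c)
print(ctrl.tcp_to_tips, optics.camera_params("wrist"), sensors.read_state()["t"])
E
```

```text
pics
scene {'mtx': array([[477.57923416,   0.        , 324.29308468],
       [  0.        , 477.57923416, 199.08183439],
       [  0.        ,   0.        ,   1.        ]]), 'R': array([[ 0.19488767,  0.98072819, -0.01382053],
       [ 0.57812083, -0.12624263, -0.80612598],
       [-0.79233522,  0.14911408, -0.59158253]]), 't': array([ -87.5071584 , -249.61999583, 1518.64730431])}
top {'mtx': array([[402.01207921,   0.        , 318.08193666],
       [  0.        , 402.01207921, 192.24515105],
       [  0.        ,   0.        ,   1.        ]]), 'R': array([[ 2.24801611e-04, -9.99596037e-01, -2.84202887e-02],
       [-9.93875776e-01,  2.91719001e-03, -1.10464622e-01],
       [ 1.10502906e-01,  2.82710691e-02, -9.93473630e-01]]), 't': array([  2.5288163 , 519.96099765, 916.41652641])}
25.0 {'mtx': array([[309.70691629,   0.        , 318.26526721],
       [  0.        , 309.70691629, 196.66236554],
       [  0.        ,   0.        ,   1.        ]]), 'T_tool_cam': array([[ 1.30318019e-04, -9.64133553e-01, -2.65417548e-01,
         6.69355741e+01],
       [ 9.99999986e-01,  1.54647345e-04, -7.07665211e-05,
        -1.41517551e+00],
       [ 1.09274496e-04, -2.65417535e-01,  9.64133559e-01,
        -1.18865902e+02],
       [ 0.00000000e+00,  0.00000000e+00,  0.00000000e+00,
         1.00000000e+00]])} 0.1
```

View pics/scene0.png

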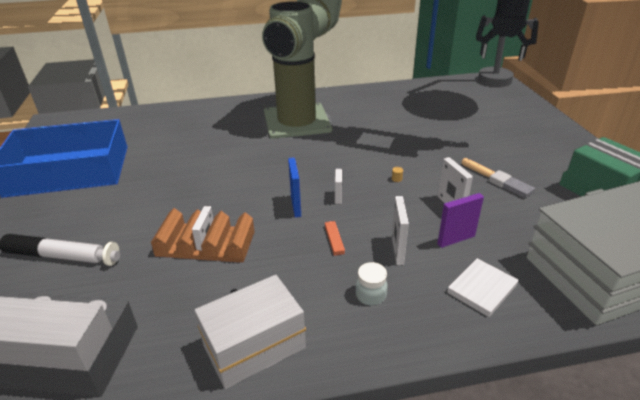

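View pics/top0.png

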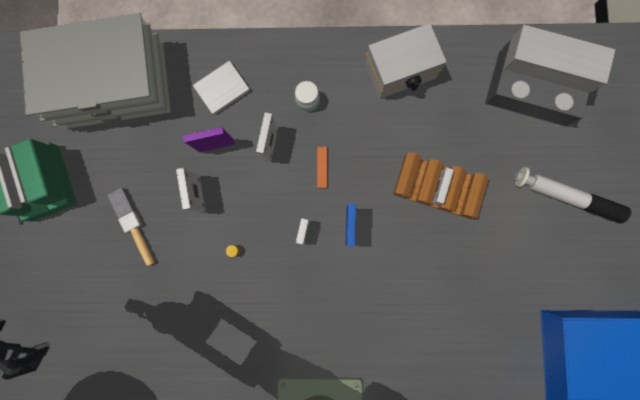

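Tall-plate candidates (top view): white (265,133) and white (185,188). Look-alikes are blue (351,225), purple (208,140), small white (302,231) and flat white (221,87). I choose the first two. The rack is at (441,186), with the occupied middle slot at (445,186).

```bash
cat > h.py <<'E'
from plant import ctrl, sensors, optics
import cv2,numpy as np
def cloud(d,c):
    v,u=np.mgrid[:400,:640]; K=c["mtx"]
    P=np.stack([(u-K[0,2])/K[0,0]*d,(v-K[1,2])/K[1,1]*d,d],-1)
    return (P-c["t"])@c["R"]
def down(yaw):  # tool z down, tool y (closing) at angle yaw
    y=np.array([np.cos(yaw),np.sin(yaw),0]); z=np.array([0,0,-1.]); return np.stack([np.cross(y,z),y,z],1)
def rect(P,lo,hi):
    m=(P[:,2]>lo)&(P[:,2]<hi); q=P[m]; r=cv2.minAreaRect(q[:,:2].astype(np.float32))
    return m.sum(),np.round(r[0],1),np.round(r[1],1),round(r[2],1),np.round(np.median(q[:,2]),1)
E
python3 - <<'E'
from h import *
d=np.load("top_d.npy"); W=cloud(d,optics.camera_params("top"))
for n,(a,b,e,f),lo,hi in [("A",(250,105,280,165),100,125),("B",(170,160,206,215),100,125),("blue",(340,195,362,250),90,130),("purple",(180,120,236,160),90,130),("small",(292,215,312,248),55,80),("rack",(385,140,500,225),20,62),("mid",(385,140,500,225),63,90)]:
    P=W[b:f,a:e].reshape(-1,3); print(n,*rect(P,lo,hi))
im=cv2.imread("pics/top0.png"); s=cv2.imread("pics/scene0.png")
c=np.hstack([cv2.resize(im[105:225,160:290],None,fx=3,fy=3),cv2.resize(s[150:270,380:500],None,fx=3,fy=3)])
r=cv2.resize(im[145:225,385:500],None,fx=3,fy=3)
r=cv2.copyMakeBorder(r,0,0,0,c.shape[1]-r.shape[1],0)
cv2.imwrite("pics/crop1.png",np.vstack([c,r]))
E
```

```text
A 319 [643.5 118.4] [16.8 90. ] 78.2 109.2
B 346 [520.7 292.7] [90.  18.6] 10.6 108.8
blue 336 [441.2 -71.4] [16.3 89.4] 87.9 109.2
purple 397 [640.3 253.5] [18.  90.2] 12.5 108.4
small 186 [428.4  36.6] [16.1 55.7] 76.5 64.9
rack 2796 [ 535. -285.] [194.9 101. ] 72.0 46.9
mid 275 [ 530.2 -283.1] [16.9 79.6] 71.9 69.4
```

View pics/crop1.png

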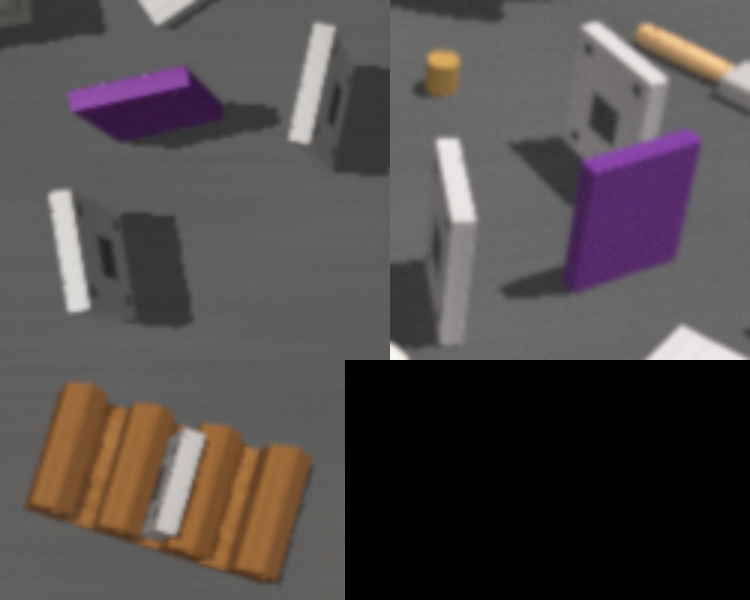

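The crop confirms pocket and bores on both white plates; top centres are A (643,118) and B (521,293), 110 high and 90x16. The rack's outer slots are empty. Next is a close wrist look at each plate and at the rack.

```bash
cat >> h.py <<'E'
def wcloud():
    s=sensors.read_state(); p,d=optics.grab_frame("wrist"); c=optics.camera_params("wrist"); K=c["mtx"]
    v,u=np.mgrid[:400,:640]; x=(u-K[0,2])/K[0,0]; y=(v-K[1,2])/K[1,1]; r=np.hypot(x,y)+1e-9
    k=np.where(r<1.45,np.tan(np.minimum(r,1.45))/r,np.nan)
    P=np.stack([x*k*d,y*k*d,d],-1); T=c["T_tool_cam"]; P=P@T[:3,:3].T+T[:3,3]
    P=P@s["eef_rot"].T+s["eef_pos"]; P[(d<=0)|~np.isfinite(P).all(-1)]=-999
    return p,P
def near(P,c,r): 
    Q=P.reshape(-1,3); return Q[np.hypot(Q[:,0]-c[0],Q[:,1]-c[1])<r]
def goto(x,y,z,yawdeg,**k):
    best=None
    for a in (yawdeg,yawdeg+180):
        q=ctrl.solve_ik([x,y,z],down(np.radians(a)))
        if q is not None and abs(q[5])<2.7:
            e=abs(np.array(q)-sensors.read_state()["q"]).max()
            if best is None or e<best[0]: best=(e,q)
    ctrl.set_joints(best[1]); s=sensors.read_state(); print("t",round(s["t"],2),np.round(s["q"],2),np.round(s["eef_pos"],1))
E
python3 - <<'E'
from h import *
def look(n,c,r,lo,hi):
    p,P=wcloud(); cv2.imwrite(f"pics/w_{n}.png",p[:,:,::-1]); np.save(f"w_{n}.npy",P); print(n,*rect(near(P,c,r),lo,hi))
goto(521,293,250,100.6); look("B",(521,293),58,100,125)
goto(643,118,250,78.2); look("A",(643,118),58,100,125)
E
```

```text
t 1.45 [ 0.37  0.26  1.49  0.    1.39 -1.39] [520.5 293.6 249.9]
B 1926 [522.1 293.9] [89.9 16.4] 11.1 111.1
t 2.36 [ 0.05  0.38  1.34  0.    1.43 -1.32] [642.3 119.4 249.8]
A 1885 [644.6 118.9] [16.3 89.3] 78.7 111.2
```

Run:
```python
from h import *
goto(535,-285,280,72)
p,P=wcloud(); cv2.imwrite("pics/w_R.png",p[:,:,::-1]); np.save("w_R.npy",P)
Q=near(P,(535,-285),130); print(*rect(Q,20,62)); print(*rect(near(P,(535,-285),60),64,80))
# slot profile along across-axis
for yaw in (70,71,72,73,74):
    a=np.radians(yaw); s=(Q[:,:2]-[535,-285])@[np.cos(a),np.sin(a)]; l=(Q[:,:2]-[535,-285])@[-np.sin(a),np.cos(a)]
    print(yaw,end=' ')
    for c in (-54,54):
        m=(abs(l)<45)&(abs(s-c)<20)&(abs(Q[:,2]-12)<8); print(m.sum(),np.round(np.percentile(s[m],[2,98]),1),np.round(np.percentile(Q[m,2],50),1),end=' ')
    print()
```

```text
t 3.95 [-0.63  0.26  1.43  0.    1.45 -1.89] [ 535.6 -283.8  279.9]
9511 [ 536.6 -284.2] [194.8 101.3] 72.1 48.9
1002 [ 531.8 -282.4] [14.4 78.7] 71.9 71.2
70 1100 [-65.1 -44.5] 13.3 1087 [47.3 67.3] 13.2 
71 1101 [-64.7 -44.9] 13.3 1084 [47.6 66.9] 13.2 
72 1090 [-64.3 -45.3] 13.3 1091 [47.6 66.6] 13.2 
73 1085 [-64.4 -45. ] 13.3 1095 [47.7 66.6] 13.2 
74 1091 [-64.7 -44.8] 13.3 1088 [47.6 67.1] 13.2
```

View pics/w_R.png

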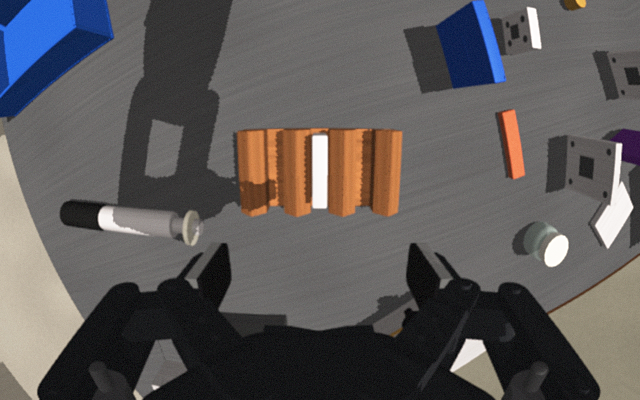

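Rack centre from the wrist view is (536.6,-284.2), yaw 72.05; the outer slots are at image columns about 273 and 368, both empty. Taking plate B first, since it is farther from the rack.

```bash
cat >> h.py <<'E'
def pick(x,y,yaw):
    goto(x,y,190,yaw); ctrl.gripper_to(50); R=sensors.read_state()["eef_rot"]
    print("hit",ctrl.move_l([x,y,91],vel=120,threshold=15))
    s=sensors.read_state(); print(np.round(s["eef_pos"],1))
    ctrl.gripper_to(5,force=60); ctrl.hold(.2); s=sensors.read_state(); print("grip",s["grip_width"],s["grasp_force"],np.round(s["force"],1))
    ctrl.move_l([x,y,240],vel=150)
    s=sensors.read_state(); print("lift",s["grip_width"],s["grasp_force"],np.round(s["force"],1),s["t"])
    p,P=wcloud(); T=(P.reshape(-1,3)-s["eef_pos"])@s["eef_rot"]  # tool frame
    Q=T[(abs(T[:,0])<60)&(abs(T[:,1])<20)&(T[:,2]>-40)&(T[:,2]<110)]
    np.save("held.npy",Q); cv2.imwrite(f"pics/held{int(s['t'])}.png",p[:,:,::-1])
    m=abs(Q[:,2]+19)<5; print("top face in tool x,y:",m.sum(),np.round(np.percentile(Q[m,0],[1,99]),1),np.round(np.percentile(Q[m,1],[1,99]),1),np.median(Q[m,2]) if m.any() else 0)
E
python3 - <<'E'
from h import *
goto(522.1,293.9,240,101.1)
pick(522.1,293.9,101.1)
E
ls pics
```

```text
t 6.08 [ 0.37  0.27  1.5  -0.    1.37 -1.4 ] [522.7 293.  240.1]
t 6.4 [ 0.37  0.32  1.55 -0.    1.28 -1.4 ] [521.  292.5 188.1]
hit False
[522.9 294.2  91.9]
grip 15.365299694292455 59.72059607505798 [0.1 1.  4.6]
lift 15.408144208086636 58.50913345813751 [ 0.2 -0.3 -5.1] 9.5583
top face in tool x,y: 7556 [-14.3  45.7] [-17.3  17.1] -19.16836722436819
crop1.png
held9.png
scene0.png
top0.png
w_A.png
w_B.png
w_R.png
```

Run:
```python
from h import *
Q=np.load("held.npy"); m=(abs(Q[:,2]+19)<4)&(Q[:,0]>18)&(Q[:,0]<60); q=Q[m]
for x in (20,25,30,35,40,44):
    k=abs(q[:,0]-x)<1.5; print(x,k.sum(),np.round(np.percentile(q[k,1],[1,50,99]),1))
print(cv2.minAreaRect(q[:,:2].astype(np.float32)))
```

```text
20 327 [-9.3 -1.8  6.1]
25 350 [-9.1 -1.4  6.3]
30 369 [-9.  -1.4  6.6]
35 398 [-9.4 -1.4  6.5]
40 421 [-9.5 -1.7  6.3]
44 437 [-9.4 -1.4  6.3]
((31.979198455810547, -1.5040397644042969), (16.3178653717041, 28.079273223876953), 89.44567108154297)
```

View pics/held9.png

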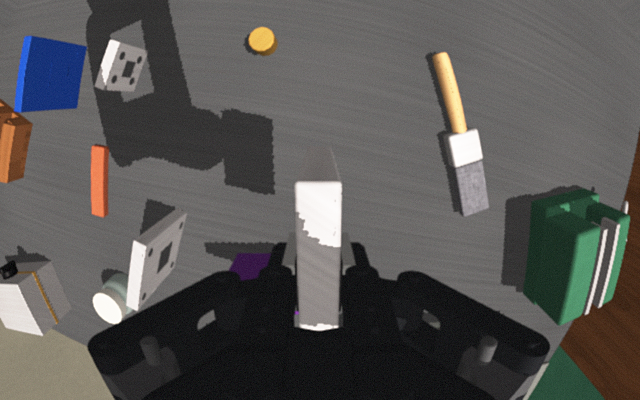

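```bash
cat >> h.py <<'E'
def place(sgn,dx=0.0,zg=91.9):
    # rack centre: wrist view corrected by the +1.5 mm tool-y bias seen on the held plate
    yd=sensors.read_state()["eef_rot"][:,1]; a=np.radians(72.05); u=np.array([np.cos(a),np.sin(a)]); l=np.array([-u[1],u[0]])
    sg=np.sign(yd[:2]@u); c=np.array([536.6,-284.2])+1.5*sg*u+sgn*54*u
    goto(*c,240,72.05); R=sensors.read_state()["eef_rot"]; c=c-dx*R[:2,0]; print("target",c,sg)
    ctrl.move_l([*c,160],down(np.radians(72.05)) if sg>0 else down(np.radians(252.05)),vel=120); ctrl.hold(.2)
    print(np.round(sensors.read_state()["eef_pos"],1),np.round(sensors.read_state()["force"],1))
    print("hit",ctrl.move_l([*c,zg+16],vel=60,threshold=12)); s=sensors.read_state(); print(np.round(s["eef_pos"],1),np.round(s["force"],1))
E
python3 - <<'E'
from h import *
place(-1,0.7); print(sensors.read_state()["t"])
E
```

```text
t 11.85 [-0.71  0.31  1.45  0.    1.38 -1.97] [ 521. -333.  240.]
target [ 521.08646574 -334.35924955] 1.0
[ 521.8 -334.9  161.4] [ 0.3 -0.2 -4.5]
hit False
[ 521.5 -334.7  108.4] [ 0.7  0.4 -4.7]
13.8833
```

Run:
```python
from h import *
p=sensors.read_state()["eef_pos"]; h=ctrl.move_l([p[0],p[1],100],vel=15,threshold=8)
s=sensors.read_state(); print(h,np.round(s["eef_pos"],1),np.round(s["force"],1),s["grip_width"])
ctrl.hold(.1); p,d=optics.grab_frame("top"); cv2.imwrite("pics/top1.png",cv2.resize(p[140:240,380:500,::-1],None,fx=5,fy=5))
print(sensors.read_state()["t"])
```

```text
True [ 521.6 -334.8  104.1] [-0.9  0.3  5.4] 15.255351862650741
14.4167
```

Run:
```python
from h import *
s=sensors.read_state(); print(np.round(s["eef_pos"],1),np.round(s["force"],1),np.round(s["wrist_torque"],2))
```

```text
[ 521.6 -334.8  104.1] [-0.5  0.   6.4] [-0.09 -0.01  0.01]
```

Contact came at z 104.1 (103.9 expected), so the plate is on the floor. Releasing and checking.

Run:
```python
from h import *
ctrl.gripper_to(34); p=sensors.read_state()["eef_pos"]; ctrl.move_l([p[0],p[1],240],vel=150)
P0=(521.5,-334.5); p,P=wcloud(); cv2.imwrite("pics/w_B1.png",p[:,:,::-1]); s=sensors.read_state()
print(*rect(near(P,P0,60),112,132)); print(s["eef_rot"][:,1],s["t"])
Q=near(P,(536,-284),130); print(*rect(Q,20,62))
goto(644.6,118.9,240,78.7)
p,d=optics.grab_frame("top"); W=cloud(d,optics.camera_params("top")); print(*rect(near(W,P0,60),112,132)); print(*rect(near(W,(536,-284),130),20,62))
```

```text
2127 [ 520.8 -335.8] [15.1 90.2] 72.4 123.2
[0.30825382 0.95129923 0.00305875] 15.8583
11969 [ 536.6 -284.4] [195.3 101.4] 72.1 48.8
t 17.57 [ 0.05  0.39  1.34 -0.    1.41 -1.32] [644.8 117.6 240. ]
373 [ 519.4 -335.9] [17.6 90. ] 72.5 121.2
2525 [ 535.  -284.8] [194.4 101. ] 72.0 47.0
```

View pics/w_B1.png

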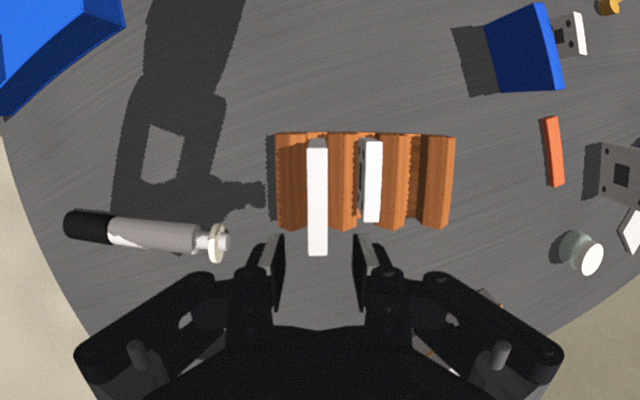

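Plate B stands in the slot: relative to the rack it is at s=-53.8 across, 0.8 mm off centre lengthwise, top at about 122. Now plate A.

Run:
```python
from h import *
pick(644.6,118.9,78.7)
Q=np.load("held.npy"); m=(abs(Q[:,2]+19)<4)&(Q[:,0]>18)&(Q[:,0]<60)
print(np.percentile(Q[m,0],99.8), np.median(Q[m,1]))
```

```text
t 17.94 [ 0.05  0.43  1.4  -0.    1.32 -1.32] [642.9 117.8 187.7]
hit False
[645.5 119.   92.1]
grip 15.38662146447279 59.665873646736145 [0.2 1.5 5.2]
lift 15.412415569278554 58.600714802742004 [-0.8 -0.9 -4.7] 20.9583
top face in tool x,y: 7504 [-15.   45.1] [-17.3  17.1] -19.073382009558067
45.379152730862344 -1.532909322105236
```

Run:
```python
from h import *
place(1,-0.6,92.1)
p=sensors.read_state()["eef_pos"]
if p[2]<110:
    h=ctrl.move_l([p[0],p[1],100],vel=15,threshold=8)
    s=sensors.read_state(); print(h,np.round(s["eef_pos"],1),np.round(s["force"],1),s["t"])
    if h and s["eef_pos"][2]<105.5:
        ctrl.gripper_to(34); p=sensors.read_state()["eef_pos"]; ctrl.move_l([p[0],p[1],260],vel=150)
        p,P=wcloud(); cv2.imwrite("pics/w_end.png",p[:,:,::-1])
        print(*rect(near(P,(520.8,-335.8),50),112,132)); print(*rect(near(P,(553.7,-232),50),112,132)); print(*rect(near(P,(536,-284),130),20,62),sensors.read_state()["t"])
```

```text
t 22.37 [-0.54  0.27  1.5   0.    1.37 -1.8 ] [ 554.2 -230.3  240. ]
target [ 553.13334044 -231.217242  ] 1.0
[ 553.9 -231.7  161.3] [ 0.8  0.1 -3.2]
hit False
[ 553.6 -231.5  108.6] [ 0.5  0.2 -3.8]
True [ 553.8 -231.5  104.2] [-0.1  0.5  5.1] 24.7917
1892 [ 521.1 -335.3] [17.  90.1] 72.4 123.0
1849 [ 553.  -232.3] [15.3 89.5] 71.8 123.2
8927 [ 536.4 -284.8] [194.3 101.4] 72.1 49.1 26.3667
```

View pics/w_end.png

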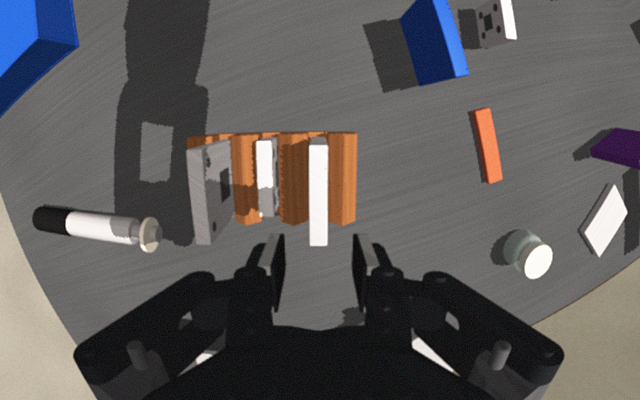

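Both plates stand upright in the outer slots (pixels about (205,190) and (318,190)), tops at about 122 mm and centred within 1 mm. Handing in.

```bash
python3 -c "
from plant import ctrl
ctrl.hold(.3); print(ctrl.finish_job())"
```

```text
the job is handed in; nothing more can be done
None
```

Both tall mould plates stand on edge in the two outer rack slots, lowered to the floor and centred within about 1 mm lengthwise; I handed the job in at about 27 s without touching the look-alikes.

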